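# Set the glue film on a spreader by clicks

## Task

Set the glue film on the green glue spreader: turn its black round dial gently anticlockwise (seen from above) until you feel the blade just touch the roller, without forcing it any further, then open it clockwise by exactly four clicks. Let go of the dial, then throw the red-knobbed clamp lever over towards the roller as far as it goes, and leave the other things on the bench where they are.

Things in the scene. Friction and masses are not known exactly. Their poses are not given: they have to be found in the camera images.
- spreader: Bench glue spreader, a green casting 200 mm deep (its x) by 280 mm wide (its y), fixed to the bench. Origin: centre of its underside; x points from the operator's side to the roller side, z up. The flat deck on the operator's side is 62 mm above the bench. Dial axis at x = -45, y = -65 mm; clamp lever at x = -45, y = +85 mm.
- roller (a point): Middle of the steel glue roller at the back: 50 mm in diameter, along the spreader's y, its top 115 mm above the bench, between two green cheeks whose tops are at 121 mm. The upright doctor blade stands 27 mm in front of this point (spreader -x), its top at 108 mm.
- dial_top (a point): Centre of the dial's top face; a fixed point on the vertical dial axis with the spreader's axes: it does not turn. The dial is an unmarked black, finely ribbed cylinder, 49 mm in diameter, 36 mm tall, its underside 4.5 mm above the deck, over a dark flange 66 mm wide and 4 mm high. Any grasp direction across it will do. Anticlockwise from above closes the blade, clockwise opens it.
- dial_axis (a point): The dial's axis at deck height, fixed. Clicks every 30 degrees: the moment climbs to 0.13 N m on leaving a notch, falls to nothing at 15 degrees, then the dial pulls itself into the next notch. Zero (just touching) lies 2 to 5 notches anticlockwise of the start, unmarked. There it steps to 0.2 N m, then grows 1.2 N m/rad, no click; let go, it springs back. 20 degrees past zero damages the blade.
- blade (a joint): Gap between doctor blade and roller, m: 0 when they just touch, growing by 0.00005 (0.05 mm) a click; negative when the blade is forced on to the roller. The noise of this reading (0.4 mm) is eight clicks, too much to set the gap by it. The shaft from the dial to its click wheel and blade is slightly springy, 4 N m/rad.
- clamp_tip (a point): Centre of the red ball, 26 mm in diameter, at the end of the clamp lever, a steel rod 10 mm thick, 75 mm from pivot to ball. At the start it leans to the operator's side (spreader -x), the ball about 150 mm above the bench.
- clamp_pivot (a point): The clamp lever's pivot, fixed, 84 mm above the bench; the hinge runs along the spreader's y. It sits in a dark block 70 mm (x) by 50 mm (y), top 87 mm above the bench, with a 26 mm pivot barrel reaching 97 mm.
- clamp (a joint): Angle of the clamp lever, rad: 0 leaning to the operator's side, 0.5 upright, 1.0 fully over towards the roller (clamped, hard stop). It stays where it is left; about 1 N at the ball moves it.
- blue_spool: Spool of blue thread standing on the bench, 34 mm in diameter, 55 mm tall, loose; origin at the centre of its underside.
- tin_can: Small green and silver tin standing on the bench, 57 mm in diameter, 72 mm tall, loose; origin at the centre of its underside.
- tape_roll: Roll of masking tape lying flat on the bench in front of the spreader, 104 mm in diameter, 25 mm tall, loose; origin at the centre of its underside.
Things that resemble listed ones, but are neither listed nor needed, are in the scene too. Of the things that look like the tin_can, take the one that is farthest to the robot's left at the start.

How it is judged:
On the way, in this order (a step that is already met when the one before it is completed fails the run):
1. the dial is turned back until the blade touches the roller (gap under 0.01 mm, within a fifth of a click), the clamp not yet thrown (value of joint blade below 1e-05 m and value of joint clamp below 0.5 rad), for 0.1 s.
2. the dial stands on the fourth click (gap 0.18 to 0.22 mm, within 12 degrees of that notch), let go, the clamp not yet thrown (value of joint blade between 0.00018 and 0.00022 m and value of joint clamp below 0.5 rad and contact force between the fingers and spreader below 0.3 N), for 0.2 s.
At the end, for the whole second after the job is handed in: The dial rests on the fourth click from zero (gap 0.18 to 0.22 mm, within 12 degrees of that notch), the clamp lever is fully over towards the roller (at least 0.88 rad), and spool, tin and tape roll stand within 20 mm of where they were (value of joint blade between 0.00018 and 0.00022 m and value of joint clamp above 0.88 rad and distance of each of blue_spool, tin_can, tape_roll from where it was at the start of the episode below 0.02 m and angle between each of blue_spool, tin_can, tape_roll's own z axis and vertical below 0.2 rad); the robot touches nothing.
It fails at once if the blade is forced on to the roller: the dial turned more than 20 degrees past zero (about 0.6 N m) (value of joint blade below -3.33e-05 m).
It fails at once if the spool, the tin or the tape roll is shifted by more than 20 mm or knocked over (distance of any of blue_spool, tin_can, tape_roll from where it was at the start of the episode above 0.02 m or angle between any of blue_spool, tin_can, tape_roll's own z axis and vertical above 0.3 rad).
It also fails if it takes over 72 s, if anything falls off the work surface, if the arm or the gripper's body presses on something with over 40 N, if the wrist force passes 120 N, or if a joint passes its speed limit or range.

## Robot

A 7-joint arm with a two-finger parallel gripper is mounted at the origin on the work surface; the furniture and walls round the work are solid. World frame = base frame: x ahead of the robot, y to its left, z up, the work surface at z = 0. Lengths are in m, angles in rad, forces in N, time in s.
With the tool pointing down it reaches from about 0.4 to 0.875 m from the base axis. Payload 19.3 kg.
Tool frame: the origin (TCP) lies on the front face of the gripper's body, between the roots of the fingers; the fingertips stand 73 mm ahead of it and the grasp point (between the pads) lies 54 mm ahead of it; z points along the fingers, y is the line along which they close (so a half turn about z gives the same grasp; the last joint's range is limited). The gripper opens to 85 mm and grips with 20 to 120 N. Pads are 22 mm wide; open, the fingers measure 114 mm over their backs; the gripper's body (76 mm by 85 mm) begins 54 mm behind the grasp point. The pads swing forward as they close: fully open they stand 13 mm farther back than shut.
Start: joints at [-1.324, 0.521, -0.036, 1.599, 0.021, 1.021, -0.113], TCP at [0.195, 0.594, 0.304] pointing down, gripper open.
Joint ranges: [-2.91, 2.91], [-0.3, 2.13], [-1.5, 1.42], [0.17, 2.43], [-1.26, 4.41], [0.16, 1.93], [-2.52, 2.52]. Speed limits (rad/s): [1.89, 1.89, 2.39, 2.39, 3.01, 3.01, 3.01].

## Interface

Orientations are given as [roll, pitch, yaw] about the fixed x, y, z axes, in that order (R = Rz(yaw) Ry(pitch) Rx(roll)).
In Python, from station import observe, snapshot, job_done gives the robot as it stands.
- The arm moves only by the shell command python3 -m jog 'ROWS'. ROWS is JSON, a list of rows, each an object of numbers: "grip": the closure, from 0 (fully open) to 1 (shut); "dx", "dy", "dz": the shift along the tool's x, y, z in mm; "wx", "wy", "wz": the turn, a rotation vector about the tool's x, y, z in degrees. A call has 1 to 10 rows; each row shifts and turns the commanded pose from where the row before left it, along the tool's axes as they then stand; what a row does not reach is not made up. A row lasts 1/12 s, in which the tool goes at most 41.7 mm and 7.16 degrees, less where a joint would pass 70% of its speed; a pose out of reach is approached as far as the arm can. A call with a gripper value outside its range is refused whole. The fingers move at their own pace and stop on an object; the grip force is fixed at half the most. Time passes only in rows, so rows that do not move let the fingers close. It gives the time, the measured TCP pose, the force, the opening and the grip force at its end, in the units of the state.
- observe(): the state, without advancing time (a new reading comes with each control period).
- snapshot(name): name is "scene" or "top" or "wrist"; returns a dict with "image" (400x640x3 uint8, blue, green, red), "camera_matrix" (3x3 intrinsics, pixels), "dist_coeffs" ([k1, k2, p1, p2, k3] as OpenCV has them; the pictures are not rectified), "R" (3x3) and "t" (3): a world point X has camera coordinates R X + t. Camera axes: x right, y down, z forward; pixel columns grow to the right and rows downward; lengths in m; the calibration is good to about 2 mm. A picture is of the moment at which its call begins. There is no depth.
- job_done(): hands the job in; it is judged then, once.
The state is a dict: "time_s": time; "q": joint angles; "qd": joint speeds; "effort": joint torques, N m; "tool_pos": TCP position; "tool_rot": TCP orientation; "force": force on the tool from outside, world axes, zero at the start; "torque": the same for the moment, N m; "opening": finger opening in m; "grasp_force": force on a finger pad.
Only numpy, scipy, OpenCV 4.12 (cv2) and the standard library are available. Lean on these libraries where they do the work, as an engineer would, in place of code of your own. Each camera call takes 0.05 s, during which the arm holds its last target. There are 200 camera calls.

## Working session

There is one attempt and no reset: what is moved stays moved. The work goes in short steps, Python scripts to look and compute and a shell command to move; the robot and the scene stay as the last step left them, time stands still between calls to the robot, and variables do not carry over. Pictures are saved under pics/ and viewed, at most 10 in all, crops included, and the job is handed in when it is done.

```bash
mkdir -p pics; ls
python3 - <<'E'
from station import observe, snapshot
import cv2,pickle
o=observe();print(o)
D={}
for n in("scene","top"):
    s=snapshot(n);D[n]=s;cv2.imwrite(f"pics/{n}0.png",s["image"])
pickle.dump(D,open("d0.pkl","wb"))
E
```

```text
pics
{'time_s': 0.0, 'q': array([-1.32419683,  0.52203666, -0.03629792,  1.59998559,  0.02116634,
        1.02108111, -0.11277781]), 'qd': array([ 0.00145618, -0.00109043,  0.00014528,  0.00060656, -0.00258541,
        0.00165332, -0.0008038 ]), 'effort': array([-3.74873023e-03, -9.27076936e+01,  1.97830126e+00, -3.69947648e+01,
        1.77066569e-02,  7.86020304e-03,  2.31086062e-06]), 'tool_pos': array([0.1946655 , 0.59365517, 0.30331991]), 'tool_rot': array([-3.14046750e+00,  6.53309360e-05,  2.82476184e+00]), 'force': array([-0.53362605, -0.04751395,  0.38357988]), 'torque': array([-0.0115198 ,  0.00330993, -0.00993933]), 'grasp_force': 0.0, 'opening': 0.08552275713606598}
```

View pics/scene0.png

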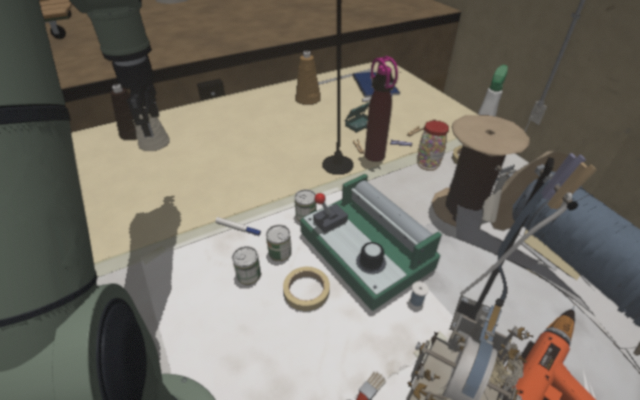

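View pics/top0.png

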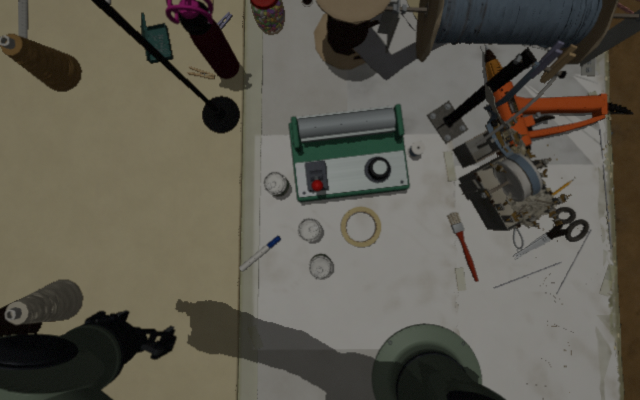

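The scene picture shows the green spreader with its dial at (371,252) and the red ball at (320,198). In the top picture the dial is at about (377,167), the red ball at (318,185) and the tape at (361,227). There are three tins, and a lamp pole stands at (220,114). Next I enlarge a crop of the top picture and compute positions.

```bash
cat > h.py <<'E'
import numpy as np,cv2
def ray(s,px):
    K=np.array(s["camera_matrix"]);d=np.array(s["dist_coeffs"],float);R=np.array(s["R"]);t=np.array(s["t"])
    p=cv2.undistortPoints(np.array([[px]],float),K,d)[0,0]
    return -R.T@t, R.T@np.array([p[0],p[1],1])
def at(s,px,z):
    o,d=ray(s,px);return o+d*(z-o[2])/d[2]
def proj(s,X):
    return cv2.projectPoints(np.array(X,float).reshape(-1,3),cv2.Rodrigues(np.array(s["R"]))[0],np.array(s["t"],float),np.array(s["camera_matrix"]),np.array(s["dist_coeffs"],float))[0][:,0]
E
python3 - <<'E'
import pickle;from h import *
D=pickle.load(open("d0.pkl","rb"));s=D["top"]
print("dial",at(s,(377,167),.1025),"ball",at(s,(318,185),.15))
for n,p,z in [("decknearL",(299,201),.062),("decknearR",(409,188),.062),("farR cheek",(402,105),.121),("farL cheek",(291,118),.121),("tape",(361,227),.02),("spool",(416,150),.055),("tinA",(278,184),.07),("tinB",(312,230),.07),("tinC",(321,265),.07),("pole",(221,115),0)]: print(n,at(s,p,z).round(3))
s2=D["scene"];print("dial sc",at(s2,(372,248),.1025),"ball",at(s2,(320,198),.15))
im=cv2.resize(s["image"][85:285,250:450],None,fx=3,fy=3,interpolation=cv2.INTER_CUBIC);cv2.imwrite("pics/c1.png",im)
E
```

```text
dial [0.51975011 0.13561566 0.1025    ] ball [0.47231114 0.27259667 0.15      ]
decknearL [0.441 0.321 0.062]
decknearR [0.474 0.053 0.062]
farR cheek [0.662 0.08  0.121]
farL cheek [0.631 0.337 0.121]
tape [0.378 0.165 0.02 ]
spool [0.569 0.033 0.055]
tinA [0.482 0.371 0.07 ]
tinB [0.371 0.288 0.07 ]
tinC [0.288 0.266 0.07 ]
pole [0.671 0.534 0.   ]
dial sc [0.52166216 0.12939272 0.1025    ] ball [0.47432375 0.27333289 0.15      ]
```

View pics/c1.png

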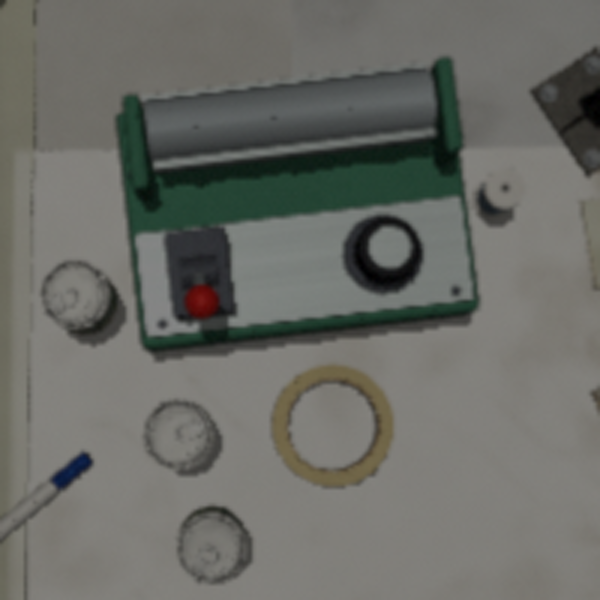

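The crop puts the dial centre at about px (379.6,167), which gives (0.520, 0.130). Spreader yaw is about 7° and the lever pivot is at about (0.502, 0.279). Moving over the dial now.

```bash
python3 -m jog '[{"grip":0,"dx":-32,"dy":-24},{"grip":0,"dx":-32,"dy":-24},{"grip":0,"dx":-32,"dy":-24},{"grip":0,"dx":-32,"dy":-24},{"grip":0,"dx":-32,"dy":-24},{"grip":0,"dx":-32,"dy":-24},{"grip":0,"dx":-32,"dy":-24},{"grip":0,"dx":-32,"dy":-24},{"grip":0,"dx":-32,"dy":-24},{"grip":0,"dx":-32,"dy":-24}]'; python3 -c "
from station import observe
print(observe()['q'])"
```

```text
[-1.32419868  0.52194587 -0.03634726  1.59997263  0.02121112  1.02110049
 -0.11280584]validation failed for argument at $[0]...
```

```bash
python3 -m jog '[{"grip":0,"dx":-32,"dy":-24,"dz":0,"wx":0,"wy":0,"wz":0},{"grip":0,"dx":-32,"dy":-24,"dz":0,"wx":0,"wy":0,"wz":0},{"grip":0,"dx":-32,"dy":-24,"dz":0,"wx":0,"wy":0,"wz":0},{"grip":0,"dx":-32,"dy":-24,"dz":0,"wx":0,"wy":0,"wz":0},{"grip":0,"dx":-32,"dy":-24,"dz":0,"wx":0,"wy":0,"wz":0},{"grip":0,"dx":-32,"dy":-24,"dz":0,"wx":0,"wy":0,"wz":0},{"grip":0,"dx":-32,"dy":-24,"dz":0,"wx":0,"wy":0,"wz":0},{"grip":0,"dx":-32,"dy":-24,"dz":0,"wx":0,"wy":0,"wz":0},{"grip":0,"dx":-32,"dy":-24,"dz":0,"wx":0,"wy":0,"wz":0},{"grip":0,"dx":-32,"dy":-24,"dz":0,"wx":0,"wy":0,"wz":0}]'; python3 -c "
from station import observe
print(observe()['q'])"
```

```text
time_s: 0.93
tool_pos: [0.4247, 0.2643, 0.3039]
tool_rot: [-3.141, -0.0, 2.825]
force: [1.2, 1.6, 0.5]
opening: 0.0851
grasp_force: 0.0
[-0.72254015  0.32423553  0.05963288  1.92555865 -0.02440645  0.89261626
  0.60342614]
```

```bash
python3 -m jog '[{"grip":0,"dx":-33,"dy":-24.5,"dz":0,"wx":0,"wy":0,"wz":0},{"grip":0,"dx":-33,"dy":-24.5,"dz":0,"wx":0,"wy":0,"wz":0},{"grip":0,"dx":-33,"dy":-24.5,"dz":0,"wx":0,"wy":0,"wz":0},{"grip":0,"dx":-33,"dy":-24.5,"dz":0,"wx":0,"wy":0,"wz":0},{"grip":0,"dx":0,"dy":0,"dz":0,"wx":0,"wy":0,"wz":7},{"grip":0,"dx":0,"dy":0,"dz":0,"wx":0,"wy":0,"wz":7},{"grip":0,"dx":0,"dy":0,"dz":0,"wx":0,"wy":0,"wz":7},{"grip":0,"dx":0,"dy":0,"dz":0,"wx":0,"wy":0,"wz":7},{"grip":0,"dx":0,"dy":0,"dz":0,"wx":0,"wy":0,"wz":7},{"grip":0,"dx":0,"dy":0,"dz":0,"wx":0,"wy":0,"wz":7}]'; python3 -m jog '[{"grip":0,"dx":0,"dy":0,"dz":0,"wx":0,"wy":0,"wz":7},{"grip":0,"dx":0,"dy":0,"dz":0,"wx":0,"wy":0,"wz":7},{"grip":0,"dx":0,"dy":0,"dz":0,"wx":0,"wy":0,"wz":7},{"grip":0,"dx":0,"dy":0,"dz":0,"wx":0,"wy":0,"wz":7},{"grip":0,"dx":0,"dy":0,"dz":0,"wx":0,"wy":0,"wz":7},{"grip":0,"dx":0,"dy":0,"dz":0,"wx":0,"wy":0,"wz":7},{"grip":0,"dx":0,"dy":0,"dz":0,"wx":0,"wy":0,"wz":7},{"grip":0,"dx":0,"dy":0,"dz":0,"wx":0,"wy":0,"wz":7},{"grip":0,"dx":0,"dy":0,"dz":0,"wx":0,"wy":0,"wz":7},{"grip":0,"dx":0,"dy":0,"dz":0,"wx":0,"wy":0,"wz":7}]';python3 - <<'E'
from station import observe,snapshot
import cv2,pickle
from h import *
o=observe();print(o['q'],o['tool_pos'],o['tool_rot'],o['torque'])
D={n:snapshot(n) for n in("wrist","top")};pickle.dump(D,open("d1.pkl","wb"))
im=D["wrist"]["image"].copy()
print(proj(D["wrist"],[[.52,.13,.1025]]))
cv2.imwrite("pics/w1.png",im)
E
```

```text
time_s: 1.77
tool_pos: [0.5188, 0.1318, 0.3037]
tool_rot: [-3.141, -0.0, 2.086]
force: [0.6, -0.7, -0.5]
opening: 0.0853
grasp_force: 0.0
time_s: 2.6
tool_pos: [0.5188, 0.1319, 0.3037]
tool_rot: [-3.141, 0.0, 0.864]
force: [0.1, 0.8, 0.5]
opening: 0.0856
grasp_force: 0.0
[-0.79438358  0.43713081  0.59186339  1.85904247 -0.29794076  0.9346742
 -0.7735614 ] [0.5187683  0.13190794 0.30374303] [-3.14141164e+00  3.45773003e-04  8.64033829e-01] [-0.00913535  0.05894312  0.00689355]
[[320.34523196 192.65114765]]
```

View pics/w1.png

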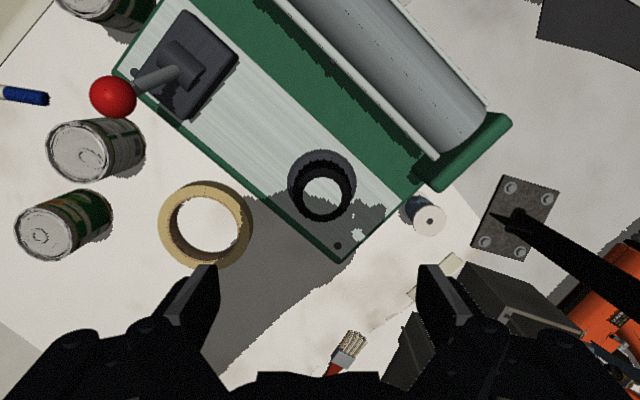

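The wrist view shows the dial with its bright top centred at about (325,197) inside a black rim spanning 301–350, and the red ball at (113,97). Now I refine the dial centre.

Run:
```python
import pickle;from h import *
D=pickle.load(open("d1.pkl","rb"));s=D["wrist"]
im=s["image"]
g=cv2.cvtColor(im[150:235,285:365],cv2.COLOR_BGR2GRAY)
n,l,st,c=cv2.connectedComponentsWithStats((g>110).astype(np.uint8))
for i in range(n):
    if st[i,4]>80: print(st[i],c[i]+[285,150])
b=(g<35).astype(np.uint8);n,l,st,c=cv2.connectedComponentsWithStats(b)
for i in range(1,n):
    if st[i,4]>80: print('dark',st[i],c[i]+[285,150])
for p in [(325,197),(326,199)]: print(at(s,p,.1025))
th=np.linspace(0,6.28,9)
c=at(s,(325,197),.1025)
print(proj(s,[c+.0245*np.array([np.cos(t),np.sin(t),0]) for t in th]).round(0))
print("ball",at(s,(113,97),.15))
cv2.imwrite("pics/w1c.png",cv2.resize(im[140:240,270:380],None,fx=5,fy=5,interpolation=cv2.INTER_CUBIC))
```

```text
[   0    0   80   85 5130] [322.56510721 195.75321637]
[  0   0  28  40 312] [291.73397436 159.93910256]
[ 46   0  34  55 576] [355.65104167 173.91319444]
[ 19  27  38  30 706] [324.21529745 189.6898017 ]
dark [   3    9   65   63 1754] [320.48004561 187.57126568]
dark [  0  63  26  22 167] [295.63473054 225.23952096]
[0.52050345 0.12460055 0.1025    ]
[0.52001191 0.12272194 0.1025    ]
[[348. 178.]
 [328. 168.]
 [306. 175.]
 [296. 195.]
 [303. 215.]
 [323. 224.]
 [344. 218.]
 [354. 199.]
 [348. 178.]]
ball [0.46988878 0.2739799  0.15      ]
```

View pics/w1c.png

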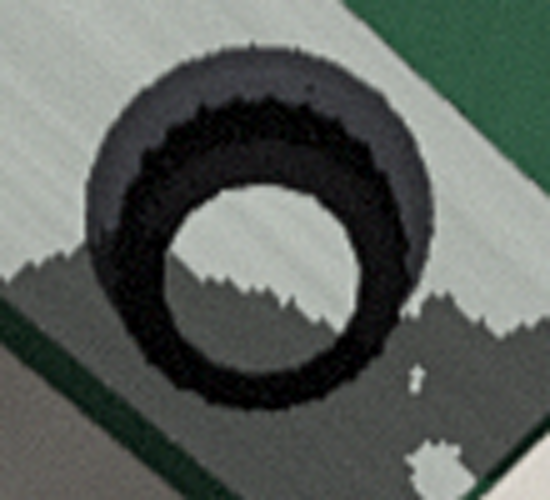

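```bash
python3 -m jog '[{"grip":0,"dx":-2.4,"dy":4,"dz":30,"wx":0,"wy":0,"wz":0},{"grip":0,"dx":0,"dy":0,"dz":35,"wx":0,"wy":0,"wz":0},{"grip":0,"dx":0,"dy":0,"dz":35,"wx":0,"wy":0,"wz":0},{"grip":0,"dx":0,"dy":0,"dz":30,"wx":0,"wy":0,"wz":0},{"grip":0,"dx":0,"dy":0,"dz":15,"wx":0,"wy":0,"wz":0},{"grip":0,"dx":0,"dy":0,"dz":10,"wx":0,"wy":0,"wz":0},{"grip":0,"dx":0,"dy":0,"dz":5,"wx":0,"wy":0,"wz":0},{"grip":0,"dx":0,"dy":0,"dz":0,"wx":0,"wy":0,"wz":0},{"grip":0,"dx":0,"dy":0,"dz":0,"wx":0,"wy":0,"wz":0}]'; python3 -m jog '[{"grip":0.3,"dx":0,"dy":0,"dz":0,"wx":0,"wy":0,"wz":0},{"grip":0.3,"dx":0,"dy":0,"dz":0,"wx":0,"wy":0,"wz":0},{"grip":0.35,"dx":0,"dy":0,"dz":0,"wx":0,"wy":0,"wz":0},{"grip":0.35,"dx":0,"dy":0,"dz":0,"wx":0,"wy":0,"wz":0},{"grip":0.35,"dx":0,"dy":0,"dz":0,"wx":0,"wy":0,"wz":0},{"grip":0.35,"dx":0,"dy":0,"dz":0,"wx":0,"wy":0,"wz":0}]'
python3 - <<'E'
from station import observe
o=observe();print(o['q'],o['torque'])
E
```

```text
time_s: 3.45
tool_pos: [0.5209, 0.1275, 0.1447]
tool_rot: [3.141, -0.001, 0.871]
force: [-0.0, -0.3, 0.9]
opening: 0.0857
grasp_force: 0.0
time_s: 3.95
tool_pos: [0.5205, 0.1275, 0.144]
tool_rot: [3.141, -0.0, 0.87]
force: [0.5, 0.0, 0.4]
opening: 0.0551
grasp_force: 0.0
[-0.65604331  0.66622517  0.42810476  1.97263654 -0.47133693  0.60051125
 -0.61429152] [ 0.02113374  0.01673297 -0.00557845]
```

```bash
python3 -m jog '[{"grip":0.4,"dx":0,"dy":0,"dz":0,"wx":0,"wy":0,"wz":0},{"grip":0.4,"dx":0,"dy":0,"dz":0,"wx":0,"wy":0,"wz":0},{"grip":0.4,"dx":0,"dy":0,"dz":0,"wx":0,"wy":0,"wz":0}]'; python3 -m jog '[{"grip":0.42,"dx":0,"dy":0,"dz":0,"wx":0,"wy":0,"wz":0},{"grip":0.44,"dx":0,"dy":0,"dz":0,"wx":0,"wy":0,"wz":0},{"grip":0.46,"dx":0,"dy":0,"dz":0,"wx":0,"wy":0,"wz":0},{"grip":0.5,"dx":0,"dy":0,"dz":0,"wx":0,"wy":0,"wz":0},{"grip":0.55,"dx":0,"dy":0,"dz":0,"wx":0,"wy":0,"wz":0},{"grip":0.55,"dx":0,"dy":0,"dz":0,"wx":0,"wy":0,"wz":0}]';  python3 - <<'E'
from station import observe
o=observe();print(o['q'],o['torque'])
E
```

```text
time_s: 4.2
tool_pos: [0.5204, 0.1274, 0.1439]
tool_rot: [-3.142, 0.0, 0.87]
force: [-0.2, 1.0, -0.1]
opening: 0.0512
grasp_force: 0.0
time_s: 4.7
tool_pos: [0.5202, 0.1277, 0.1442]
tool_rot: [-3.141, -0.0, 0.87]
force: [-3.7, 1.6, 8.9]
opening: 0.0476
grasp_force: 60.0
[-0.656105    0.66588922  0.42787324  1.97268519 -0.47144598  0.60127917
 -0.61431969] [0.31918893 0.88803029 0.00718526]
```

```bash
cat > o.py <<'E'
from station import observe
import numpy as np
o=observe();print("yaw deg",np.degrees(o['tool_rot'][2]),"j7",o['q'][6],"T",o['torque'],"F",o['force'])
E
python3 -m jog '[{"grip":0.55,"dx":0,"dy":0,"dz":0,"wx":0,"wy":0,"wz":-6},{"grip":0.55,"dx":0,"dy":0,"dz":0,"wx":0,"wy":0,"wz":-6},{"grip":0.55,"dx":0,"dy":0,"dz":0,"wx":0,"wy":0,"wz":-6},{"grip":0.55,"dx":0,"dy":0,"dz":0,"wx":0,"wy":0,"wz":-5},{"grip":0.55,"dx":0,"dy":0,"dz":0,"wx":0,"wy":0,"wz":0},{"grip":0.55,"dx":0,"dy":0,"dz":0,"wx":0,"wy":0,"wz":0}]'; python3 o.py
python3 -m jog '[{"grip":0.55,"dx":0,"dy":0,"dz":0,"wx":0,"wy":0,"wz":-5},{"grip":0.55,"dx":0,"dy":0,"dz":0,"wx":0,"wy":0,"wz":-5},{"grip":0.55,"dx":0,"dy":0,"dz":0,"wx":0,"wy":0,"wz":-5},{"grip":0.55,"dx":0,"dy":0,"dz":0,"wx":0,"wy":0,"wz":0},{"grip":0.55,"dx":0,"dy":0,"dz":0,"wx":0,"wy":0,"wz":0}]'; python3 o.py
```

```text
time_s: 5.2
tool_pos: [0.52, 0.1278, 0.1442]
tool_rot: [-3.14, -0.001, 1.272]
force: [-6.0, 3.3, 10.9]
opening: 0.0475
grasp_force: 60.4
yaw deg 72.907738437335 j7 -0.3231159156004557 T [0.70015853 1.39562434 0.14529989] F [-5.98260619  3.30261508 10.9298821 ]
time_s: 5.62
tool_pos: [0.5197, 0.1278, 0.1441]
tool_rot: [-3.14, -0.001, 1.534]
force: [-7.2, 2.8, 11.6]
opening: 0.0473
grasp_force: 60.5
yaw deg 87.89643919898826 j7 -0.13435125493499123 T [ 0.66766894  1.69496193 -0.05638374] F [-7.16950657  2.75235957 11.55968405]
```

```bash
python3 -m jog '[{"grip":0.55,"dx":0,"dy":0,"dz":0,"wx":0,"wy":0,"wz":0}]' >/dev/null; python3 o.py
python3 -m jog '[{"grip":0.55,"dx":0,"dy":0,"dz":0,"wx":0,"wy":0,"wz":-5},{"grip":0.55,"dx":0,"dy":0,"dz":0,"wx":0,"wy":0,"wz":0},{"grip":0.55,"dx":0,"dy":0,"dz":0,"wx":0,"wy":0,"wz":0}]'>/dev/null; python3 o.py
python3 -m jog '[{"grip":0.55,"dx":0,"dy":0,"dz":0,"wx":0,"wy":0,"wz":-5},{"grip":0.55,"dx":0,"dy":0,"dz":0,"wx":0,"wy":0,"wz":0},{"grip":0.55,"dx":0,"dy":0,"dz":0,"wx":0,"wy":0,"wz":0}]'>/dev/null; python3 o.py
python3 -m jog '[{"grip":0.55,"dx":0,"dy":0,"dz":0,"wx":0,"wy":0,"wz":-5},{"grip":0.55,"dx":0,"dy":0,"dz":0,"wx":0,"wy":0,"wz":0},{"grip":0.55,"dx":0,"dy":0,"dz":0,"wx":0,"wy":0,"wz":0}]'>/dev/null; python3 o.py
python3 -m jog '[{"grip":0.55,"dx":0,"dy":0,"dz":0,"wx":0,"wy":0,"wz":-5},{"grip":0.55,"dx":0,"dy":0,"dz":0,"wx":0,"wy":0,"wz":0},{"grip":0.55,"dx":0,"dy":0,"dz":0,"wx":0,"wy":0,"wz":0}]'>/dev/null; python3 o.py
python3 -m jog '[{"grip":0.55,"dx":0,"dy":0,"dz":0,"wx":0,"wy":0,"wz":-5},{"grip":0.55,"dx":0,"dy":0,"dz":0,"wx":0,"wy":0,"wz":0},{"grip":0.55,"dx":0,"dy":0,"dz":0,"wx":0,"wy":0,"wz":0}]'>/dev/null; python3 o.py
```

```text
yaw deg 87.86172334990776 j7 -0.13478357868073454 T [ 0.69772775  1.72581927 -0.06798122] F [-7.32569865  2.88194055 11.37821475]
yaw deg 92.9021081281526 j7 -0.07136110734206864 T [ 0.60573983  1.81321794 -0.02534939] F [-8.21355771  3.48890891 12.32687184]
yaw deg 97.90788233413976 j7 -0.0083052873654687 T [0.63857861 1.89312676 0.06948145] F [-8.82596117  3.4223419  12.03372474]
yaw deg 102.91418681516937 j7 0.05481386413647798 T [0.67923425 2.00225756 0.14188652] F [-8.34835786  3.15838726 12.8171516 ]
yaw deg 107.92078900556447 j7 0.11795167941050312 T [0.64865227 2.13421832 0.07190002] F [-9.13574552  2.02186249 13.61318226]
yaw deg 112.88460590959868 j7 0.181018380876982 T [ 0.52363341  2.12491457 -0.12277937] F [-10.06646039   3.70147506  13.7335374 ]
```

```bash
python3 -m jog '[{"grip":0.55,"dx":0,"dy":0,"dz":0,"wx":0,"wy":0,"wz":-3},{"grip":0.55,"dx":0,"dy":0,"dz":0,"wx":0,"wy":0,"wz":0},{"grip":0.55,"dx":0,"dy":0,"dz":0,"wx":0,"wy":0,"wz":0}]'>/dev/null; python3 o.py
python3 -m jog '[{"grip":0.55,"dx":0,"dy":0,"dz":0,"wx":0,"wy":0,"wz":-2},{"grip":0.55,"dx":0,"dy":0,"dz":0,"wx":0,"wy":0,"wz":0},{"grip":0.55,"dx":0,"dy":0,"dz":0,"wx":0,"wy":0,"wz":0}]'>/dev/null; python3 o.py
```

```text
yaw deg 115.88055996017772 j7 0.21885647727332616 T [ 0.48248427  2.25039337 -0.16605183] F [-9.04983606  1.76390222 14.0277022 ]
yaw deg 117.87197743156372 j7 0.24411595855814516 T [ 0.45552026  2.2048546  -0.11056446] F [-10.16458464   2.22629461  13.67655239]
```

```bash
python3 -m jog '[{"grip":0.55,"dx":0,"dy":0,"dz":0,"wx":0,"wy":0,"wz":-5},{"grip":0.55,"dx":0,"dy":0,"dz":0,"wx":0,"wy":0,"wz":-5},{"grip":0.55,"dx":0,"dy":0,"dz":0,"wx":0,"wy":0,"wz":-5},{"grip":0.55,"dx":0,"dy":0,"dz":0,"wx":0,"wy":0,"wz":0},{"grip":0.55,"dx":0,"dy":0,"dz":0,"wx":0,"wy":0,"wz":0}]'>/dev/null; python3 o.py
python3 -m jog '[{"grip":0.55,"dx":0,"dy":0,"dz":0,"wx":0,"wy":0,"wz":-5},{"grip":0.55,"dx":0,"dy":0,"dz":0,"wx":0,"wy":0,"wz":0},{"grip":0.55,"dx":0,"dy":0,"dz":0,"wx":0,"wy":0,"wz":0}]'>/dev/null; python3 o.py
python3 -m jog '[{"grip":0.55,"dx":0,"dy":0,"dz":0,"wx":0,"wy":0,"wz":-5},{"grip":0.55,"dx":0,"dy":0,"dz":0,"wx":0,"wy":0,"wz":0},{"grip":0.55,"dx":0,"dy":0,"dz":0,"wx":0,"wy":0,"wz":0}]'>/dev/null; python3 o.py
python3 -m jog '[{"grip":0.55,"dx":0,"dy":0,"dz":0,"wx":0,"wy":0,"wz":-3},{"grip":0.55,"dx":0,"dy":0,"dz":0,"wx":0,"wy":0,"wz":0},{"grip":0.55,"dx":0,"dy":0,"dz":0,"wx":0,"wy":0,"wz":0}]'>/dev/null; python3 o.py
python3 -m jog '[{"grip":0.55,"dx":0,"dy":0,"dz":0,"wx":0,"wy":0,"wz":-2},{"grip":0.55,"dx":0,"dy":0,"dz":0,"wx":0,"wy":0,"wz":0},{"grip":0.55,"dx":0,"dy":0,"dz":0,"wx":0,"wy":0,"wz":0}]'>/dev/null; python3 o.py
```

```text
yaw deg 132.9143556222332 j7 0.43538506334903854 T [0.39019545 2.4976707  0.10211798] F [-10.55928803   3.1694397   14.58968666]
yaw deg 137.91173260473877 j7 0.4992062467268083 T [0.32964877 2.58188512 0.12116712] F [-11.01532915   1.30380685  14.77044312]
yaw deg 142.8884564677961 j7 0.5631017081549878 T [ 0.32955228  2.65585266 -0.11723662] F [-12.59741681   2.03620886  14.23976377]
yaw deg 145.86542279733533 j7 0.601383205430324 T [ 0.27670992  2.62705253 -0.21434406] F [-11.01953394   2.55047179  16.36742337]
yaw deg 147.8546064119539 j7 0.6269873800264195 T [ 0.23375392  2.5846423  -0.24026835] F [-11.94535413   1.46635593  15.95393082]
```

```bash
python3 -m jog '[{"grip":0.55,"dx":0,"dy":0,"dz":0,"wx":0,"wy":0,"wz":-2},{"grip":0.55,"dx":0,"dy":0,"dz":0,"wx":0,"wy":0,"wz":0},{"grip":0.55,"dx":0,"dy":0,"dz":0,"wx":0,"wy":0,"wz":0}]'>/dev/null; python3 o.py
python3 -m jog '[{"grip":0.55,"dx":0,"dy":0,"dz":0,"wx":0,"wy":0,"wz":-1},{"grip":0.55,"dx":0,"dy":0,"dz":0,"wx":0,"wy":0,"wz":0},{"grip":0.55,"dx":0,"dy":0,"dz":0,"wx":0,"wy":0,"wz":0}]'>/dev/null; python3 o.py
```

```text
yaw deg 149.85286686748304 j7 0.6527276465185221 T [ 0.31864615  2.5924418  -0.31344972] F [-12.59843986   0.54915968  15.35497374]
yaw deg 150.84795143203468 j7 0.665568996280496 T [ 0.19899051  2.69508074 -0.3533091 ] F [-12.11086455   1.22901468  16.02012601]
```

Contact is confirmed: the moment keeps rising (-0.24, -0.31, -0.35), so zero is 90° from the start. Four clicks open from there is a yaw of 19.9°, a 131° clockwise turn.

```bash
python3 -m jog '[{"grip":0.55,"dx":0,"dy":0,"dz":0,"wx":0,"wy":0,"wz":5},{"grip":0.55,"dx":0,"dy":0,"dz":0,"wx":0,"wy":0,"wz":6},{"grip":0.55,"dx":0,"dy":0,"dz":0,"wx":0,"wy":0,"wz":6},{"grip":0.55,"dx":0,"dy":0,"dz":0,"wx":0,"wy":0,"wz":6},{"grip":0.55,"dx":0,"dy":0,"dz":0,"wx":0,"wy":0,"wz":6},{"grip":0.55,"dx":0,"dy":0,"dz":0,"wx":0,"wy":0,"wz":6},{"grip":0.55,"dx":0,"dy":0,"dz":0,"wx":0,"wy":0,"wz":6},{"grip":0.55,"dx":0,"dy":0,"dz":0,"wx":0,"wy":0,"wz":6},{"grip":0.55,"dx":0,"dy":0,"dz":0,"wx":0,"wy":0,"wz":6}]'>/dev/null; python3 o.py
python3 -m jog '[{"grip":0.55,"dx":0,"dy":0,"dz":0,"wx":0,"wy":0,"wz":6},{"grip":0.55,"dx":0,"dy":0,"dz":0,"wx":0,"wy":0,"wz":6},{"grip":0.55,"dx":0,"dy":0,"dz":0,"wx":0,"wy":0,"wz":6},{"grip":0.55,"dx":0,"dy":0,"dz":0,"wx":0,"wy":0,"wz":6},{"grip":0.55,"dx":0,"dy":0,"dz":0,"wx":0,"wy":0,"wz":6},{"grip":0.55,"dx":0,"dy":0,"dz":0,"wx":0,"wy":0,"wz":6},{"grip":0.55,"dx":0,"dy":0,"dz":0,"wx":0,"wy":0,"wz":6},{"grip":0.55,"dx":0,"dy":0,"dz":0,"wx":0,"wy":0,"wz":6}]'>/dev/null; python3 o.py
python3 -m jog '[{"grip":0.55,"dx":0,"dy":0,"dz":0,"wx":0,"wy":0,"wz":6},{"grip":0.55,"dx":0,"dy":0,"dz":0,"wx":0,"wy":0,"wz":6},{"grip":0.55,"dx":0,"dy":0,"dz":0,"wx":0,"wy":0,"wz":6},{"grip":0.55,"dx":0,"dy":0,"dz":0,"wx":0,"wy":0,"wz":6},{"grip":0.55,"dx":0,"dy":0,"dz":0,"wx":0,"wy":0,"wz":0},{"grip":0.55,"dx":0,"dy":0,"dz":0,"wx":0,"wy":0,"wz":0}]'>/dev/null; python3 o.py
```

```text
yaw deg 97.59159981566395 j7 -0.013251233343896001 T [0.5074694  1.91646471 0.12321565] F [-7.92930123  2.91677421 11.06851724]
yaw deg 49.55881950931823 j7 -0.6186469264014058 T [0.33709343 0.85575917 0.02654109] F [-3.11930836  2.85116932  7.83109894]
yaw deg 25.79835393666086 j7 -0.9214664476080122 T [-0.10396684  0.68914936 -0.15543341] F [-2.89861105 -1.05716785  9.48537989]
```

```bash
python3 -m jog '[{"grip":0.55,"dx":0,"dy":0,"dz":0,"wx":0,"wy":0,"wz":3},{"grip":0.55,"dx":0,"dy":0,"dz":0,"wx":0,"wy":0,"wz":3},{"grip":0.55,"dx":0,"dy":0,"dz":0,"wx":0,"wy":0,"wz":0},{"grip":0.55,"dx":0,"dy":0,"dz":0,"wx":0,"wy":0,"wz":0}]'>/dev/null; python3 o.py
python3 -m jog '[{"grip":0.4,"dx":0,"dy":0,"dz":0,"wx":0,"wy":0,"wz":0},{"grip":0.3,"dx":0,"dy":0,"dz":0,"wx":0,"wy":0,"wz":0},{"grip":0.15,"dx":0,"dy":0,"dz":0,"wx":0,"wy":0,"wz":0},{"grip":0.15,"dx":0,"dy":0,"dz":0,"wx":0,"wy":0,"wz":0},{"grip":0.15,"dx":0,"dy":0,"dz":0,"wx":0,"wy":0,"wz":0},{"grip":0.15,"dx":0,"dy":0,"dz":0,"wx":0,"wy":0,"wz":0},{"grip":0.15,"dx":0,"dy":0,"dz":0,"wx":0,"wy":0,"wz":0},{"grip":0.15,"dx":0,"dy":0,"dz":0,"wx":0,"wy":0,"wz":0}]'; python3 o.py
```

```text
yaw deg 19.822665970296896 j7 -0.9983591561661812 T [-0.22444627  0.54608253  0.02863129] F [-1.81869448 -0.38518697  8.48402724]
time_s: 12.28
tool_pos: [0.5204, 0.1275, 0.1439]
tool_rot: [3.142, 0.0, 0.346]
force: [0.7, 0.2, 0.0]
opening: 0.0725
grasp_force: 0.0
yaw deg 19.844280282584183 j7 -0.9980354671847357 T [0.00413672 0.0183864  0.00368938] F [0.66351415 0.18266602 0.02229284]
```

Both readings agree with no slip on the dial: the torque is near zero at the notch, and the fingers read free. Next I rise, close the fingers and move to the operator's side of the ball.

```bash
python3 -m jog '[{"grip":0.15,"dx":0,"dy":0,"dz":-20,"wx":0,"wy":0,"wz":0},{"grip":0.15,"dx":0,"dy":0,"dz":-35,"wx":0,"wy":0,"wz":0},{"grip":0.15,"dx":0,"dy":0,"dz":-40,"wx":0,"wy":0,"wz":0},{"grip":0.5,"dx":0,"dy":0,"dz":-35,"wx":0,"wy":0,"wz":0},{"grip":1,"dx":0,"dy":0,"dz":0,"wx":0,"wy":0,"wz":6.5},{"grip":1,"dx":0,"dy":0,"dz":0,"wx":0,"wy":0,"wz":6.4},{"grip":1,"dx":-17,"dy":-30.5,"dz":0,"wx":0,"wy":0,"wz":0},{"grip":1,"dx":-17,"dy":-30.5,"dz":0,"wx":0,"wy":0,"wz":0},{"grip":1,"dx":-17,"dy":-30.5,"dz":0,"wx":0,"wy":0,"wz":0},{"grip":1,"dx":-17,"dy":-30.5,"dz":0,"wx":0,"wy":0,"wz":0}]'
python3 -m jog '[{"grip":1,"dx":-17,"dy":-30.5,"dz":0,"wx":0,"wy":0,"wz":0},{"grip":1,"dx":0,"dy":0,"dz":0,"wx":0,"wy":0,"wz":0},{"grip":1,"dx":0,"dy":0,"dz":0,"wx":0,"wy":0,"wz":0}]'
python3 - <<'E'
from station import observe,snapshot
import cv2
from h import *
print(observe()['q'])
s=snapshot("wrist");cv2.imwrite("pics/w2.png",s["image"])
E
```

```text
time_s: 13.12
tool_pos: [0.4371, 0.2413, 0.2739]
tool_rot: [-3.141, 0.0, 0.121]
force: [1.8, 0.7, 0.1]
opening: 0.0001
grasp_force: 0.0
time_s: 13.37
tool_pos: [0.4165, 0.2702, 0.2738]
tool_rot: [-3.141, 0.0, 0.125]
force: [0.1, -0.2, 0.1]
opening: 0.0002
grasp_force: 0.0
[-1.3177681   0.49377506  0.8552389   1.9929415  -0.48695675  0.87089371
 -1.642715  ]
```

View pics/w2.png

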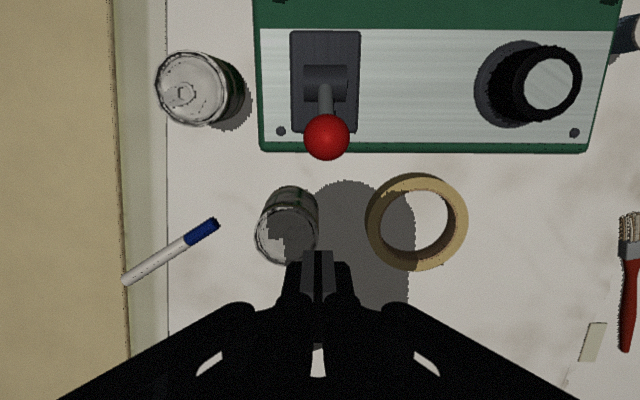

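The view shows the closed fingers (column 318) in line with the red ball at (326,137), about 4 mm off sideways. I descend and push.

```bash
python3 -m jog '[{"grip":1,"dx":0,"dy":4,"dz":30,"wx":0,"wy":0,"wz":0},{"grip":1,"dx":0,"dy":0,"dz":30,"wx":0,"wy":0,"wz":0},{"grip":1,"dx":0,"dy":0,"dz":16,"wx":0,"wy":0,"wz":0},{"grip":1,"dx":10,"dy":0,"dz":0,"wx":0,"wy":0,"wz":0},{"grip":1,"dx":10,"dy":0,"dz":0,"wx":0,"wy":0,"wz":0},{"grip":1,"dx":8,"dy":0,"dz":0,"wx":0,"wy":0,"wz":0},{"grip":1,"dx":8,"dy":0,"dz":0,"wx":0,"wy":0,"wz":0}]'
python3 -m jog '[{"grip":1,"dx":8,"dy":0,"dz":0,"wx":0,"wy":0,"wz":0},{"grip":1,"dx":8,"dy":0,"dz":0,"wx":0,"wy":0,"wz":0},{"grip":1,"dx":8,"dy":0,"dz":0,"wx":0,"wy":0,"wz":0},{"grip":1,"dx":8,"dy":0,"dz":0,"wx":0,"wy":0,"wz":0},{"grip":1,"dx":8,"dy":0,"dz":0,"wx":0,"wy":0,"wz":0},{"grip":1,"dx":8,"dy":0,"dz":0,"wx":0,"wy":0,"wz":0},{"grip":1,"dx":0,"dy":0,"dz":0,"wx":0,"wy":0,"wz":0}]'
python3 -m jog '[{"grip":1,"dx":3,"dy":0,"dz":0,"wx":0,"wy":0,"wz":0},{"grip":1,"dx":3,"dy":0,"dz":0,"wx":0,"wy":0,"wz":0},{"grip":1,"dx":0,"dy":0,"dz":0,"wx":0,"wy":0,"wz":0}]'
```

```text
time_s: 14.0
tool_pos: [0.4557, 0.2688, 0.1991]
tool_rot: [-3.141, -0.001, 0.12]
force: [-2.0, 0.2, 1.3]
opening: 0.0002
grasp_force: 0.9
time_s: 14.58
tool_pos: [0.5029, 0.2748, 0.1979]
tool_rot: [3.141, -0.001, 0.121]
force: [-0.6, -0.9, -0.1]
opening: -0.0001
grasp_force: 0.0
time_s: 14.83
tool_pos: [0.5077, 0.2755, 0.1979]
tool_rot: [3.141, 0.0, 0.121]
force: [-0.5, 0.0, 0.5]
opening: -0.0001
grasp_force: 0.2
```

```bash
python3 -m jog '[{"grip":1,"dx":3,"dy":0,"dz":0,"wx":0,"wy":0,"wz":0},{"grip":1,"dx":3,"dy":0,"dz":0,"wx":0,"wy":0,"wz":0},{"grip":1,"dx":0,"dy":0,"dz":0,"wx":0,"wy":0,"wz":0}]'
python3 -m jog '[{"grip":1,"dx":2,"dy":0,"dz":0,"wx":0,"wy":0,"wz":0},{"grip":1,"dx":0,"dy":0,"dz":0,"wx":0,"wy":0,"wz":0}]'
python3 -m jog '[{"grip":1,"dx":2,"dy":0,"dz":0,"wx":0,"wy":0,"wz":0},{"grip":1,"dx":0,"dy":0,"dz":0,"wx":0,"wy":0,"wz":0}]'
```

```text
time_s: 15.08
tool_pos: [0.5108, 0.2761, 0.1971]
tool_rot: [3.142, 0.007, 0.122]
force: [-22.0, -2.5, 10.3]
opening: 0.0
grasp_force: 11.8
time_s: 15.25
tool_pos: [0.5115, 0.2762, 0.1969]
tool_rot: [-3.142, 0.01, 0.122]
force: [-30.7, -4.1, 16.6]
opening: 0.0001
grasp_force: 17.7
time_s: 15.42
tool_pos: [0.5121, 0.2763, 0.1967]
tool_rot: [-3.141, 0.014, 0.122]
force: [-41.4, -6.1, 22.4]
opening: -0.0001
grasp_force: 24.2
```

Hard stop reached. I back away, rise and check.

```bash
python3 -m jog '[{"grip":1,"dx":-10,"dy":0,"dz":0,"wx":0,"wy":0,"wz":0},{"grip":1,"dx":-20,"dy":0,"dz":0,"wx":0,"wy":0,"wz":0},{"grip":1,"dx":-20,"dy":0,"dz":-20,"wx":0,"wy":0,"wz":0},{"grip":1,"dx":-20,"dy":0,"dz":-30,"wx":0,"wy":0,"wz":0},{"grip":1,"dx":0,"dy":0,"dz":-30,"wx":0,"wy":0,"wz":0},{"grip":1,"dx":0,"dy":0,"dz":0,"wx":0,"wy":0,"wz":0},{"grip":1,"dx":0,"dy":0,"dz":0,"wx":0,"wy":0,"wz":0},{"grip":1,"dx":0,"dy":0,"dz":0,"wx":0,"wy":0,"wz":0}]'
python3 - <<'E'
from station import observe,snapshot
import cv2
s=snapshot("wrist");cv2.imwrite("pics/w3.png",s["image"])
E
```

```text
time_s: 16.08
tool_pos: [0.4478, 0.2685, 0.2777]
tool_rot: [-3.141, -0.0, 0.122]
force: [0.1, -0.2, 0.8]
opening: -0.0002
grasp_force: 0.0
```

View pics/w3.png

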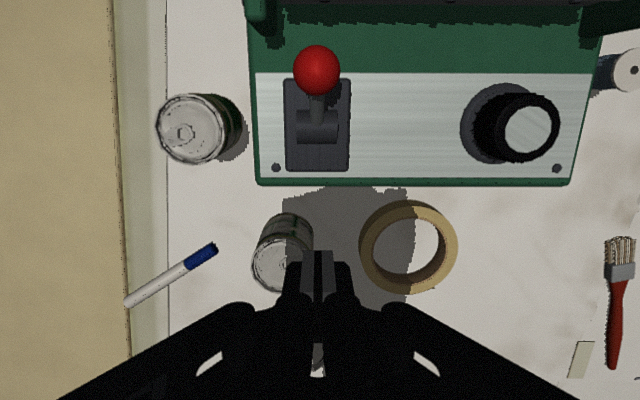

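The red ball now lies on the roller side at (316,70), and the tins, tape and spool have not moved. Handing in.

```bash
python3 -c "
from station import job_done
print(job_done())"
```

```text
the job is handed in; nothing more can be done
None
```

The job is handed in, with no verdict returned: I set the dial four clicks open from the felt touch, let it go, threw the clamp lever to its hard stop, and the last wrist picture showed nothing else moved.

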